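Load the slotted weights on the spindle and close the keeper

TASK

Load the test stand: slide the blue slotted weight along the bench between the guides until it is fully home against the spindle, then slide the brass weight off its ledge on top of the blue one, fully home as well, and last swing the red keeper over and down until it is fully shut over both. Ease the weights up to their stop, never ram them, and leave the beaker, the tin and the roll of black tape where they are.

Things in the scene. Friction and masses are not known exactly. Their poses are not given: they have to be found in the camera images.
- stand: Grey load stand, fixed. Origin: on the bench (z = 0) on the axis of the upright steel spindle, 20 mm thick with a 40 mm head 49 to 57 mm up. Stand axes: z up, y along its two lanes, +x to the rear (hinge side). The blue weight comes in on the bench from -y, the brass one on a ledge from +y. The hinge posts at x = 68 mm are 72 mm high.
- lane_entry (a point): Point on the bench midway between the outer ends of the flared entry walls, at stand y = -112 mm; there they are about 152 mm apart. From y = -62 to +58 mm straight guide rails follow, inner faces at x = +-55 mm. Walls and rails are 18 mm high. The blue weight slides on the bench itself between them, in +y.
- ledge (a point): Middle of the top of the flat ledge (25.5 mm high, 132 mm wide, from stand y = +58 to +230 mm). Side rails 105 mm apart rise 12 mm above it from y = 72 mm on. The brass weight lies on it and slides in -y.
- lower_weight: Blue slotted weight, square plate 100 x 100 x 24 mm, 0.4 to 0.85 kg, flat on the bench off the -y end of the stand, maybe turned and to one side. Origin: centre of its underside. A slot 32 mm wide opens in the middle of its own +y edge; the origin lies on the spindle axis when the slot's end touches the spindle. Its -y edge is the plain one to push.
- upper_weight: Brass slotted weight, square plate 100 x 100 x 20 mm, 0.35 to 0.7 kg, flat on the ledge. Origin: centre of its underside. Its 32 mm slot opens on its own -y edge (towards the spindle); the origin lies on the spindle axis when the slot's end touches it. Push its +y edge. Without the blue weight in place it drops off the ledge and blocks the lane.
- keeper (a joint): Red hinged keeper, 125 mm long from the hinge, 120 mm wide along stand y, 5 mm thick, a lip 32 to 46 mm deep down each side of its end bar. 0 = shut, lips 4 mm outside their plain edges; grows as it opens up and to the rear (1.57 upright; starts leaning back at 1.9 to 2.15). Stiff: 1 to 4 N at its bar, stays where left. Binds on a weight that is not home.
- keeper_hinge (a point): Middle of the keeper's hinge line, on the stand at its x = +68 mm, 63 mm up; the line runs along stand y.
- keeper_bar (a point): Point on the outer (when shut, upper) face of the keeper's broad end bar, 105 mm from the hinge line, midway across. The bar spans 80 to 125 mm from the hinge; inside of it is an open window. Push here: when the keeper leans back this face looks to the rear, so it is hooked from behind.
- beaker: Bystander: glass beaker, 60 mm across, 72 mm high. Origin: centre of its underside. Not to be disturbed.
- tin: Bystander: closed aluminium sample tin, 66 mm across, 40 mm high. Origin: centre of its underside. Not to be disturbed.
- black_tape: Bystander: small roll of black tape, 53 mm across, 19 mm high. Origin: centre of its underside. Not to be disturbed.

How it is judged:
By the outcome, as a careful person would: the job done as asked, in the order asked, and still so for the second after the job is handed in, with the robot touching nothing.
It also fails if it takes over 72 s, if anything falls off the work surface, if the arm or the gripper's body presses on something with over 40 N, if the wrist force passes 120 N, or if a joint passes its speed limit or range.

ROBOT

A 6-joint arm with a two-finger parallel gripper is mounted at the origin on a cart in front of the work surface, level with it; the furniture and walls round the work are solid. World frame = base frame: x ahead of the robot, y to its left, z up, the work surface at z = 0. Lengths are in m, angles in degrees, forces in N, time in s.
With the tool pointing down it reaches from about 0.35 to 0.95 m from the base axis. Payload 17.4 kg.
Tool frame: the origin (TCP) lies at the very end of the fingers, on their centre line; the grasp point (between the pads) lies 19 mm behind it (arm.hold_point_z is the distance from the TCP to the grasp point, in m); z points along the fingers, y is the line along which they close (so a half turn about z gives the same grasp; the last joint's range is limited). The gripper opens to 93 mm and grips with 3 to 60 N. Pads are 15 mm wide; open, the fingers measure 128 mm over their backs; the gripper's body (75 mm by 188 mm) begins 65 mm behind the grasp point.
Start: joints at [73.808, 6.646, 82.598, -0, 90.757, -2.166], TCP at [0.164, 0.655, 0.219] pointing down, gripper open.
Joint ranges: [-162.19, 162.19], [-47.58, 125.68], [4.15, 143.07], [-65.23, 245.23], [0.69, 171.88], [-170.13, 170.13]. Speed limits (degrees/s): [108.29, 108.29, 127.2, 180, 180, 180].

INTERFACE

Orientations are given as [roll, pitch, yaw] about the fixed x, y, z axes, in that order (R = Rz(yaw) Ry(pitch) Rx(roll)).
In Python, from plant import telemetry, cams, arm gives the robot as it stands.
- The arm moves only by the tool arm_command, never from a script. Its argument "commands" is a list of rows, each a list of 3 entries, a list of its own where there are three numbers: the opening, from 0 (shut) to 1 (fully open), then the shift along the tool's x, y, z in mm, then the turn, a rotation vector about the tool's x, y, z in rad. A call has 1 to 20 rows; each row shifts and turns the commanded pose from where the row before left it, along the tool's axes as they then stand; what a row does not reach is not made up. A row lasts 1/12 s, in which the tool goes at most 41.7 mm and 7.16 degrees, less where a joint would pass 70% of its speed; a pose out of reach is approached as far as the arm can. A call is refused whole if a number of a shift passes 41.7 or a number of a turn 0.125, either way. A call with a gripper value outside its range is refused whole. The fingers move at their own pace and stop on an object; "squeeze" is the grip in N (left out, the last holds). Time passes only in rows, so rows that do not move let the fingers close. It gives the time, the measured TCP pose, the force, the opening and the grip force at its end, in the units of the state.
- telemetry.get_state(): the state, without advancing time (a new reading comes with each control period).
- cams.get_image(name): name is "scene" or "top" or "wrist"; returns a dict with "color" (384x512x3 uint8, red, green, blue), "mtx" (3x3 intrinsics, pixels), "R" (3x3) and "t" (3): a world point X has camera coordinates R X + t. Camera axes: x right, y down, z forward; pixel columns grow to the right and rows downward; lengths in m; the calibration is good to about 2 mm. A picture is of the moment at which its call begins. There is no depth.
- arm.sign_off(): hands the job in; it is judged then, once.
Trained networks look in a picture, given as the dict that the camera call returned (one of the last four; its "shot" number tells which), for a name from the list of things; names that differ only in an ending like _2 or _b are one class to them, and where a whole thing is asked for, a point or a joint stands for the part that bears it (a point fixed in the world has none). Each returns a list of dicts, best first, with "p" (0 to 1); they miss things now and then, are a little off and sometimes report something else, mostly with a low value. They report only what shows in the picture. A call takes as long as a camera call.
- cams.regions_of(picture, label): "region" (384x512 bool, what is visible of it) and "rect" ([centre column, centre row, width, height] in pixels, round what is visible of it).
The state is a dict: "time": time; "joint_positions": joint angles; "dq": joint speeds; "joint_torque": joint torques, N m; "eef_pos": TCP position; "tcp_rot": TCP orientation; "wrist_force": force on the tool from outside, world axes, zero at the start; "torque": the same for the moment, N m; "grip_width": finger opening in m; "grasp_force": force on a finger pad.
Only numpy, scipy, OpenCV 4.12 (cv2) and the standard library are available. Lean on these libraries where they do the work, as an engineer would, in place of code of your own. Each camera call takes 0.05 s, during which the arm holds its last target. There are 200 camera calls.

## Working session

There is one attempt and no reset: what is moved stays moved. The work goes in short steps, Python scripts to look and compute and a tool call to move; the robot and the scene stay as the last step left them, time stands still between calls to the robot, and variables do not carry over. Pictures are saved under pics/ and viewed, at most 10 in all, crops included, and the job is handed in when it is done.

Besides the shell and the picture viewer there is one more tool, called after "Request:" as a command line: name --argument value ..., lists and objects as JSON in quotes. arm_command: Moves the arm, as the interface text tells. Its arguments: {"type":"object","properties":{"commands":{"type":"array","items":{"type":"array"}},"squeeze":{"type":"number"}},"required":["commands"]}

```bash
mkdir -p pics; ls; cat > h.py <<'E'
import numpy as np, cv2
from plant import telemetry, cams, arm
def ray(im,u,v):
    K,R,t=map(np.array,(im["mtx"],im["R"],im["t"])); d=R.T@np.linalg.solve(K,[u,v,1.]); return -R.T@t,d
def toz(im,u,v,z):
    o,d=ray(im,u,v); return o+d*(z-o[2])/d[2]
def proj(im,X):
    K,R,t=map(np.array,(im["mtx"],im["R"],im["t"])); p=(R@np.atleast_2d(X).T).T+t; q=(K@p.T).T; return q[:,:2]/q[:,2:]
def save(im,n): cv2.imwrite("pics/"+n,im["color"][:,:,::-1])
E
python3 - <<'E'
from h import *
ims={n:cams.get_image(n) for n in("top","scene","wrist")}
big=np.hstack([ims["top"]["color"],ims["scene"]["color"]])
cv2.imwrite("pics/a.png",cv2.resize(ims["top"]["color"],(800,600),interpolation=cv2.INTER_CUBIC)[:,:,::-1])
cv2.imwrite("pics/b.png",cv2.resize(ims["scene"]["color"],(800,600),interpolation=cv2.INTER_CUBIC)[:,:,::-1])
for n in("top","scene"):
    im=ims[n]
    for l in["stand","lower_weight","upper_weight","keeper","beaker","tin","black_tape"]:
        for r in cams.regions_of(im,l)[:2]: print(n,l,round(r["p"],2),np.round(r["rect"]), np.round(toz(im,*r["rect"][:2],0.0),3))
print(telemetry.get_state())
print(ims["top"]["t"],ims["top"]["R"])
E
```

```text
pics
top stand 0.77 [257. 189. 135.  99.] [ 0.58  -0.022  0.   ]
top stand 0.62 [287. 156.  52.  31.] [ 0.665 -0.101  0.   ]
top lower_weight 0.61 [351. 206.  50.  55.] [ 0.532 -0.264  0.   ]
top upper_weight 0.62 [230. 195.  42.  42.] [0.565 0.051 0.   ]
top keeper 0.85 [288. 155.  54.  32.] [ 0.669 -0.103  0.   ]
top beaker 0.62 [315. 156.  26.  28.] [ 0.665 -0.174  0.   ]
top tin 0.97 [221. 152.  22.  24.] [0.681 0.074 0.   ]
top black_tape 0.45 [290. 242.  15.  24.] [ 0.441 -0.105  0.   ]
scene stand 0.57 [256. 192. 154. 136.] [0.63  0.015 0.   ]
scene lower_weight 0.92 [343. 247.  70.  52.] [ 0.542 -0.252  0.   ]
scene upper_weight 0.65 [228. 189.  56.  37.] [0.608 0.087 0.   ]
scene upper_weight 0.45 [257. 193. 153. 133.] [0.629 0.011 0.   ]
scene keeper 0.6 [298. 159.  55.  68.] [0.852 0.006 0.   ]
scene beaker 0.78 [329. 195.  30.  40.] [ 0.712 -0.15  -0.   ]
scene tin 0.57 [248. 169.  27.  20.] [0.721 0.101 0.   ]
scene black_tape 0.83 [256. 250.  22.  26.] [ 0.444 -0.101  0.   ]
{'time': 0.85, 'joint_positions': array([ 7.38088415e+01,  6.64656304e+00,  8.25969916e+01,  3.29843711e-04,
        9.07564718e+01, -2.16648160e+00]), 'dq': array([-0.07718404,  0.02695733, -0.0220345 , -0.01271515,  0.00651891,
       -0.00376498]), 'joint_torque': array([-3.76241544e-03, -7.20969486e+01, -6.22752357e+01,  7.77019816e-02,
        1.77004474e-02, -3.42841804e-05]), 'eef_pos': array([0.16359714, 0.65488514, 0.21864971]), 'tcp_rot': array([-1.79999986e+02, -3.30579756e-04,  1.65975327e+02]), 'wrist_force': array([-0.58495656,  0.18108052, -1.01809211]), 'torque': array([0.03405685, 0.00777378, 0.01737653]), 'grasp_force': 0.0, 'grip_width': 0.09318229615087723}
[-0.0109951   0.56371244  0.86149453] [[-0.01208366 -0.99976803 -0.01782881]
 [-0.99437289  0.0138913  -0.10502187]
 [ 0.10524518  0.01645944 -0.99431008]]
```

View pics/a.png

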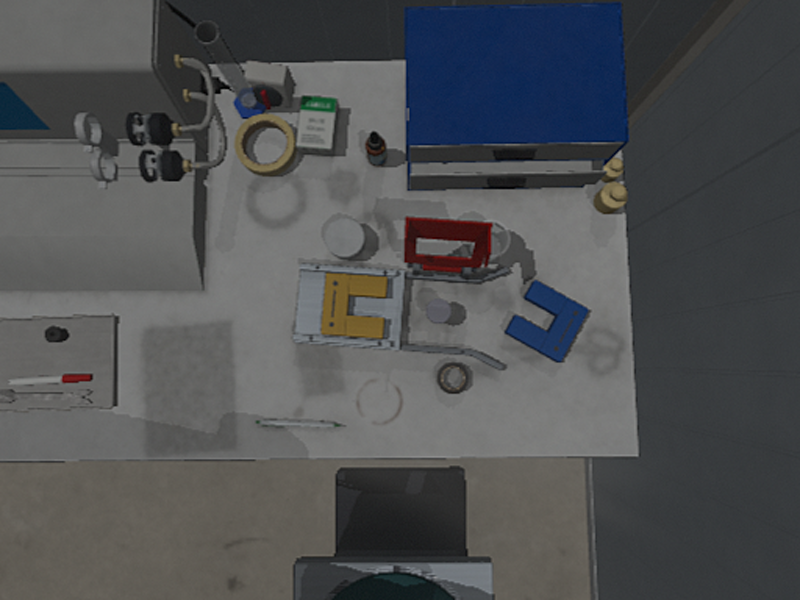

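View pics/b.png

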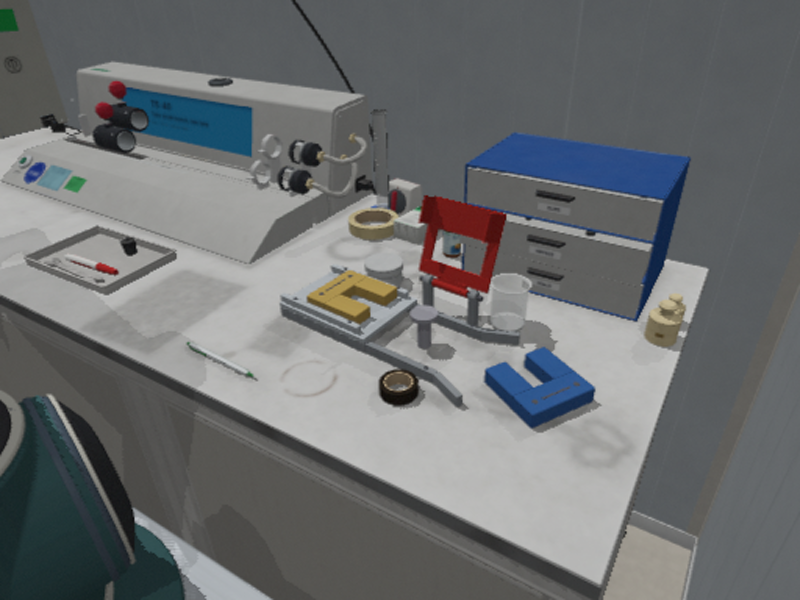

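The top view shows the stand roughly aligned with the world axes: spindle head at about (445,310), keeper (448,245), brass (357,305), blue (548,320) turned about 30°, and the tape, beaker and tin close by. The scene view agrees. Next I'll check the wrist camera geometry and fit first poses.

```bash
cat >> h.py <<'E'
from scipy.spatial.transform import Rotation as Rot
def tool():
    s=telemetry.get_state(); return s["eef_pos"],Rot.from_euler("xyz",s["tcp_rot"],degrees=True).as_matrix(),s
U=np.array([[-50,-50],[50,-50],[50,50],[16,50],[16,-10],[-16,-10],[-16,50],[-50,50.]])/1000
E
python3 - <<'E'
from h import *
p,R,s=tool(); w=cams.get_image("wrist")
c=-w["R"].T@w["t"]; print("cam in tool",R.T@(c-p),"\naxes\n",R.T@w["R"].T, w["mtx"])
im=cams.get_image("top")
f=1/1.5625
def P(u,v,z): return np.round(toz(im,u*f,v*f,z),3)
print("spindle",P(439,312,.057),"blue yaw front edge",P(527,284,.024),P(587,305,.024),P(507,328,.024),P(561,361,.024))
print("ledge corners",P(299,262,.03),P(296,345,.03),P(407,265,.03),P(403,349,.03))
print("brass",P(325,273,.045),P(320,336,.045),P(390,277,.045),P(390,337,.045))
print("cab",P(408,190,0),P(610,187,0),"bench edge",P(637,455,0),"cam",-im["R"].T@im["t"])
sc=cams.get_image("scene")
# cabinet height: front corner bottom/top in scene
o,d=ray(sc,640*f,317*f); print("cab rb z0",toz(sc,640*f,317*f,0)); 
for z in(.15,.2,.25,.3): print(z,toz(sc,662*f,205*f,z),toz(sc,467*f,165*f,z),P(610,160,z))
E
```

```text
cam in tool [ 7.76681230e-02  1.32233237e-04 -1.65328887e-01] 
axes
 [[ 6.26796171e-04 -9.61134066e-01 -2.76081355e-01]
 [ 9.99999583e-01  7.85677830e-04 -4.64884047e-04]
 [ 6.63726894e-04 -2.76080948e-01  9.61134158e-01]] [[318.7302162    0.         258.68013946]
 [  0.         318.7302162  187.00862578]
 [  0.           0.           1.        ]]
spindle [ 0.545 -0.08   0.057] blue yaw front edge [ 0.592 -0.226  0.024] [ 0.556 -0.322  0.024] [ 0.521 -0.191  0.024] [ 0.466 -0.276  0.024]
ledge corners [0.633 0.147 0.03 ] [0.497 0.151 0.03 ] [ 0.625 -0.03   0.03 ] [ 0.489 -0.022  0.03 ]
brass [0.612 0.102 0.045] [0.511 0.109 0.045] [ 0.604 -0.003  0.045] [ 0.507 -0.002  0.045]
cab [ 0.761 -0.034  0.   ] [ 0.76  -0.378  0.   ] bench edge [ 0.314 -0.398  0.   ] cam [ 0.46973936 -0.03300296  0.9155988 ]
cab rb z0 [ 0.77385407 -0.33125769  0.        ]
0.15 [ 0.8592886  -0.31574234  0.15      ] [0.88103058 0.02459232 0.15      ] [ 0.752 -0.323  0.15 ]
0.2 [ 0.73147149 -0.33010127  0.2       ] [ 0.75009979 -0.03850622  0.2       ] [ 0.734 -0.304  0.2  ]
0.25 [ 0.60365439 -0.34446019  0.25      ] [ 0.61916899 -0.10160476  0.25      ] [ 0.715 -0.286  0.25 ]
0.3 [ 0.47583728 -0.35881912  0.3       ] [ 0.4882382 -0.1647033  0.3      ] [ 0.697 -0.267  0.3  ]
```

Request:
arm_command --commands '[[1,[0,0,-40],[0,0,-0.122]],[1,[0,0,-40],[0,0,-0.122]],[1,[-15,-37,0],[0,0,0]],[1,[-15,-37,0],[0,0,0]],[1,[-15,-37,0],[0,0,0]],[1,[-15,-37,0],[0,0,0]],[1,[-15,-37,0],[0,0,0]],[1,[-15,-37,0],[0,0,0]],[1,[-15,-37,0],[0,0,0]],[1,[-15,-37,0],[0,0,0]],[1,[-15,-37,0],[0,0,0]],[1,[-15,-37,0],[0,0,0]],[1,[-15,-37,0],[0,0,0]],[1,[-15,-37,0],[0,0,0]],[1,[-15,-37,0],[0,0,0]],[1,[-15,-37,0],[0,0,0]],[1,[-15,-37,0],[0,0,0]],[1,[-15,-37,0],[0,0,0]],[1,[-15,-37,0],[0,0,0]],[1,[-15,-37,0],[0,0,0]]]'

```text
time: 2.67
eef_pos: [0.4332, -0.0135, 0.2991]
tcp_rot: [-180.0, 0.1, 179.9]
wrist_force: [0.9, 0.6, 1.2]
grip_width: 0.0935
grasp_force: 0.0
```

Request:
arm_command --commands '[[1,[-15,-37,0],[0,0,0]],[1,[-15,-37,0],[0,0,0]],[1,[-10,-37,0],[0,0,0]],[1,[-10,-37,0],[0,0,0]],[1,[0,0,0],[0,0,0]],[1,[0,0,0],[0,0,0]]]'

```text
time: 3.17
eef_pos: [0.4829, -0.1609, 0.2981]
tcp_rot: [180.0, -0.1, 179.8]
wrist_force: [-0.4, 0.4, -0.1]
grip_width: 0.0932
grasp_force: 0.0
```

```bash
python3 - <<'E'
from h import *
p,R,s=tool(); print(p,s["tcp_rot"],s["time"],s["joint_positions"])
im=cams.get_image("wrist"); np.savez("w1.npz",**{k:im[k] for k in("color","mtx","R","t")})
cv2.imwrite("pics/c.png",cv2.resize(im["color"],(800,600),interpolation=cv2.INTER_CUBIC)[:,:,::-1])
E
```

```text
[ 0.48293987 -0.16086682  0.2980907 ] [ 1.79971045e+02 -6.64868257e-02  1.79788264e+02] 3.1667 [-2.12961745e+01 -1.46911800e+01  9.55502662e+01  3.13883397e-03
  9.92133659e+01 -1.11083921e+02]
```

View pics/c.png

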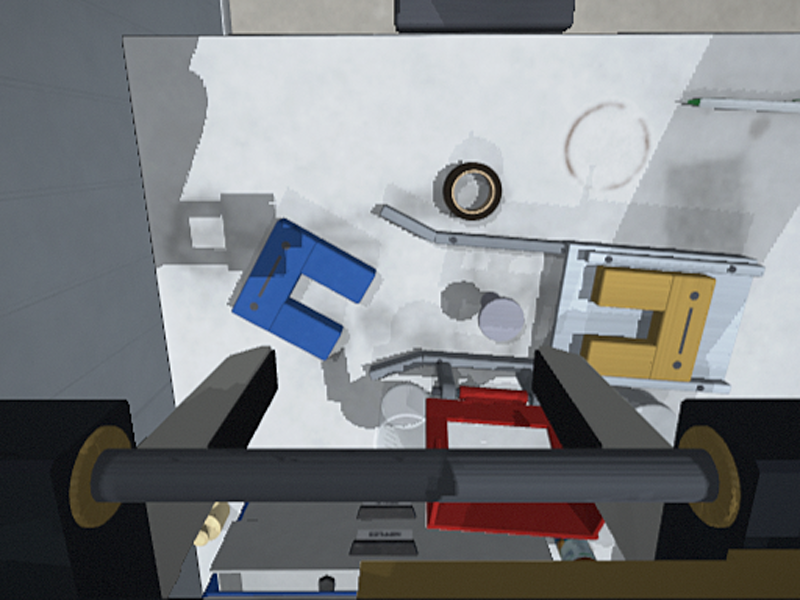

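The wrist view shows everything clearly: blue at (303,290) with its slot opening right and down, spindle head (501,320), brass (660,325), front entry wall end (378,207) and rear entry wall end (370,373). Now I'll fit the poses.

```bash
cat >> h.py <<'E'
from scipy.optimize import minimize
def render(im,q,z0,h):
    c,s=np.cos(q[2]),np.sin(q[2]); P=U@np.array([[c,s],[-s,c]])+q[:2]; n=len(P)
    b=proj(im,np.c_[P,np.full(n,z0)]);t=proj(im,np.c_[P,np.full(n,z0+h)])
    m=np.zeros((384*2,512*2),np.uint8)
    g=lambda a: np.round((a*2+.5)*16).astype(np.int32)
    for poly in [b,t]+[np.array([b[i],b[(i+1)%n],t[(i+1)%n],t[i]]) for i in range(n)]: cv2.fillPoly(m,[g(poly)],255,shift=4)
    return cv2.GaussianBlur(cv2.resize(m,(512,384),interpolation=cv2.INTER_AREA).astype(np.float32)/255,(0,0),1.5)
def fit(im,q0,z0,h,hue,roi=None):
    hsv=cv2.cvtColor(im["color"],cv2.COLOR_RGB2HSV)
    m=((abs(hsv[...,0].astype(int)-hue)<14)&(hsv[...,1]>110)&(hsv[...,2]>40)).astype(np.uint8)
    e=proj(im,[[q0[0],q0[1],z0]])[0]; k=np.zeros_like(m); cv2.circle(k,tuple(int(v) for v in e),roi or 75,1,-1); m&=k
    m=cv2.morphologyEx(m,cv2.MORPH_OPEN,np.ones((3,3))); m=cv2.morphologyEx(m,cv2.MORPH_CLOSE,np.ones((3,3)))
    M=cv2.GaussianBlur(m.astype(np.float32),(0,0),1.5)
    f=lambda d: ((render(im,np.array(q0)+d*[.01,.01,.1],z0,h)-M)**2).sum()
    best=None
    for _ in range(2):
        r=minimize(f,np.zeros(3),method="Nelder-Mead",options=dict(initial_simplex=np.array([[0,0,0],[1,0,0],[0,1,0],[0,0,1.]])*(2-1.5*_),xatol=.005,fatol=.1))
        q0=np.array(q0)+r.x*[.01,.01,.1]
    return q0,r.fun/M.sum()
E
python3 - <<'E'
from h import *
w=np.load("w1.npz"); im={k:w[k] for k in w}; f=1/1.5625
q,e=fit(im,[.534,-.262,-.9*.6],0,.024,112); print("blue",q[:2],np.degrees(q[2]),e)
q,e=fit(im,[.558,.05,np.pi],.0255,.020,22); print("brass",q[:2],np.degrees(q[2]),e)
def P(u,v,z): return np.round(toz(im,u*f,v*f,z),4)
print("spindle",P(501,320,.057))
print("entry ends f,r",P(378,207,.018),P(370,373,.018))
print("front rail top edge", P(440,232,.018),P(565,245,.018)," lower",P(440,244,.018),P(560,255,.018))
print("rear rail", P(422,350,.018),P(534,359,.018))
print("ledge rail f",P(577,243,.0375),P(764,261,.0375),"r",P(728,383,.0375))
print("ledge end -y", P(568,250,.0255))
for n in["lower_weight","upper_weight"]: pass
E
```

```text
blue [ 0.53223576 -0.25513948] -30.346767393823963 0.020478892841272054
brass [0.55837934 0.05679105] 175.22487097206383 0.04974065736648099
spindle [ 0.5469 -0.0773  0.057 ]
entry ends f,r [ 0.4542 -0.1838  0.018 ] [ 0.6147 -0.1944  0.018 ]
front rail top edge [ 0.4766 -0.1284  0.018 ] [ 0.4888 -0.015   0.018 ]  lower [ 0.4876 -0.1282  0.018 ] [ 0.498  -0.0188  0.018 ]
rear rail [ 0.5907 -0.1438  0.018 ] [ 0.6004 -0.0354  0.018 ]
ledge rail f [ 0.4834 -0.0111  0.0375] [0.4998 0.1537 0.0375] r [0.6168 0.1428 0.0375]
ledge end -y [ 0.4919 -0.0144  0.0255]
```

```bash
cat > st.py <<'E'
from h import *
L=[]
for s in(1,-1):
    L+=[((55*s,-60,18),(55*s,56,18)),((55*s,-62,18),(76*s,-112,18)),((52.5*s,74,37.5),(52.5*s,228,37.5)),((66*s,74,37.5),(66*s,228,37.5))]
L+=[((-50,58,25.5),(50,58,25.5)),((-66,230,25.5),(66,230,25.5))]
def pts(q,n=60):
    X=np.vstack([np.linspace(a,b,n) for a,b in L])/1000.
    c,s=np.cos(q[2]),np.sin(q[2]); Y=X.copy(); Y[:,:2]=X[:,:2]@np.array([[c,s],[-s,c]])+q[:2]; return Y
def fitst(im,q0,yaws=True):
    g=cv2.cvtColor(im["color"],cv2.COLOR_RGB2GRAY).astype(np.float32)
    G=np.hypot(cv2.Sobel(g,cv2.CV_32F,1,0),cv2.Sobel(g,cv2.CV_32F,0,1)); G=np.minimum(G,150); G=cv2.GaussianBlur(G,(0,0),1.)
    head=lambda q: 0
    def sc(q):
        p=proj(im,pts(q)).astype(np.float32); return cv2.remap(G,p[:,0].copy(),p[:,1].copy(),cv2.INTER_LINEAR).mean()
    best=max(((sc(np.array(q0)+[a,b,c]),a,b,c) for a in np.arange(-.012,.0121,.001) for b in np.arange(-.012,.0121,.001) for c in np.radians(np.arange(-3,3.1,.5))))
    q=np.array(q0)+best[1:]
    r=minimize(lambda d:-sc(q+d),np.zeros(3),method="Nelder-Mead",options=dict(initial_simplex=np.array([[0,0,0],[.0015,0,0],[0,.0015,0],[0,0,.008]])))
    return q+r.x,best[0],-r.fun
if __name__=="__main__":
    w=np.load("w1.npz"); im={k:w[k] for k in w}
    q,a,b=fitst(im,[.547,-.077,np.radians(-5.5)]); print(q[:2],np.degrees(q[2]),a,b)
    c=cv2.resize(im["color"],(1024,768),interpolation=cv2.INTER_CUBIC)[:,:,::-1].copy()
    for u,v in proj(im,pts(q))*2: cv2.circle(c,(int(u),int(v)),0,(0,0,255),-1)
    th=np.linspace(0,2*np.pi,60); hd=np.c_[q[0]+.02*np.cos(th),q[1]+.02*np.sin(th),np.full(60,.057)]
    for u,v in proj(im,hd)*2: cv2.circle(c,(int(u),int(v)),0,(255,0,255),-1)
    cv2.imwrite("pics/d.png",c[200:600,280:1024])
E
python3 st.py
```

```text
[ 0.54733692 -0.0779023 ] -4.937078373012824 105.29125 105.66954803466797
```

View pics/d.png

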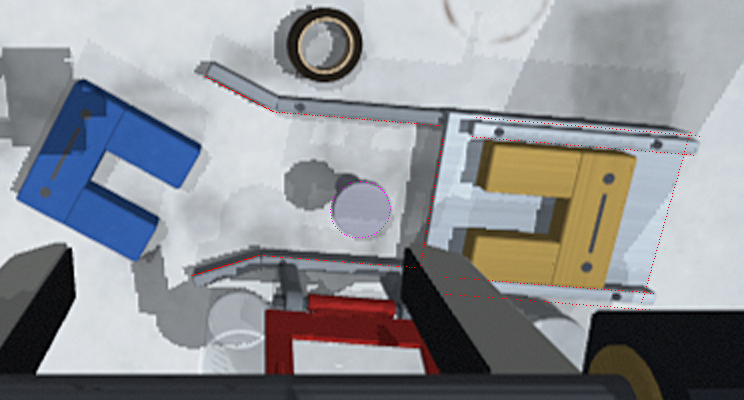

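Overlay fits the rails, ledge and head well: stand at (0.5473, -0.0779), yaw -4.94°. Blue's plain web is 40 mm, so I'll grip it there, align it, and slide it in.

Request:
arm_command --commands '[[0.65,[-5.7,-20,33],[0,0,0]],[0.65,[-5.7,-20,33],[0,0,0]],[0.65,[-5.7,-20,33],[0,0,0]],[0.65,[-5.7,-20,33],[0,0,0]],[0.65,[-5.7,-20,33],[0,0,0]],[0.65,[-5.7,-20,33],[0,0,0]],[0.65,[0,0,0],[0,0,0.105]],[0.65,[0,0,0],[0,0,0.105]],[0.65,[0,0,0],[0,0,0.105]],[0.65,[0,0,0],[0,0,0.105]],[0.65,[0,0,0],[0,0,0.106]],[0.65,[0,0,0],[0,0,0]],[0.65,[0,0,0],[0,0,0]]]'

```text
time: 4.3
eef_pos: [0.5174, -0.2783, 0.1011]
tcp_rot: [180.0, 0.0, 150.1]
wrist_force: [0.4, 0.3, 0.2]
grip_width: 0.0604
grasp_force: 0.0
```

```bash
python3 - <<'E'
from h import *
p,R,s=tool(); print(p,s["tcp_rot"],s["time"],s["grip_width"])
im=cams.get_image("wrist"); 
q,e=fit(im,[.5322,-.2551,np.radians(-30.3)],0,.024,112,roi=110); print("blue",q[:2],np.degrees(q[2]),e)
c,sn=np.cos(q[2]),np.sin(q[2]); g=q[:2]-.030*np.array([-sn,c]); d=np.r_[g,0.005]-p
print("grip",g,"tool shift mm",1000*R.T@d,"turn z",-(np.degrees(q[2])+180-s["tcp_rot"][2]))
sc=cams.get_image("scene"); hsv=cv2.cvtColor(sc["color"],cv2.COLOR_RGB2HSV); m=((hsv[...,0]<8)|(hsv[...,0]>172))&(hsv[...,1]>150)&(hsv[...,2]>50)
k=np.zeros_like(m); k[110:200,250:340]=1; m&=k; ys,xs=np.nonzero(m); print("red rect",xs.min(),xs.max(),ys.min(),ys.max())
q=np.array([.5473,-.0779,np.radians(-4.94)]); c,s_=np.cos(q[2]),np.sin(q[2])
for th in np.arange(1.85,2.25,.05):
    X=[]
    for y in(-60,60): 
        for r,n in((0,0),(125,0),(125,5),(80,-39),(125,-39)):
            X.append([68-r*np.cos(th)+n*np.sin(th),y,63+r*np.sin(th)+n*np.cos(th)])
    X=np.array(X)/1000; X[:,:2]=X[:,:2]@np.array([[c,s_],[-s_,c]])+q[:2]
    u=proj(sc,X); print(round(th,2),u.min(0).round(1),u.max(0).round(1))
cv2.imwrite("pics/e.png",cv2.resize(im["color"],(800,600))[:,:,::-1])
E
```

```text
[ 0.51739516 -0.27831612  0.10113559] [1.79996115e+02 4.18704639e-02 1.50084685e+02] 4.3 0.060384049640517565
blue [ 0.53130238 -0.25561473] -30.845144263477582 0.12880972954324327
grip [ 0.5159208  -0.28137142] tool shift mm [-0.1755594  -3.39003457 96.13551289] turn z 0.9298290343137694
red rect 250 323 123 189
1.85 [262.6 124.2] [323.2 191.6]
1.9 [263.7 124.1] [324.4 191.6]
1.95 [264.9 123.3] [325.6 191.6]
2.0 [266.  122.7] [326.8 191.6]
2.05 [267.  122.2] [327.8 191.6]
2.1 [267.  121.9] [328.9 191.6]
2.15 [267.  121.7] [329.8 191.6]
2.2 [267.  121.7] [330.7 191.6]
```

View pics/e.png

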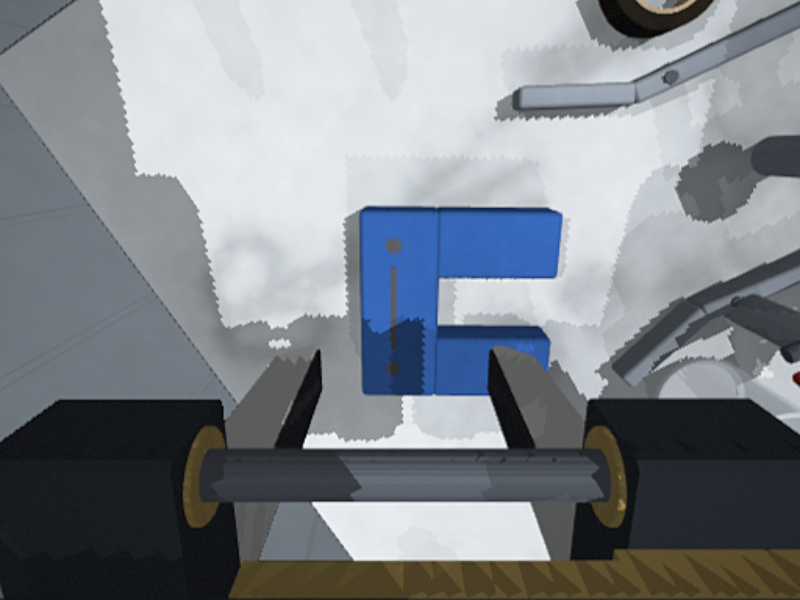

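The blue weight is square between the fingers: its web spans columns 360–438 with the slot opening to the right. Descending and gripping.

Request:
arm_command --commands '[[0.65,[1.5,-1.1,32],[0,0,0.01]],[0.65,[1.5,-1.1,32],[0,0,0]],[0.65,[1,-1,31.5],[0,0,0]],[0.65,[0,0,0],[0,0,0]],[0,[0,0,0],[0,0,0]],[0,[0,0,0],[0,0,0]],[0,[0,0,0],[0,0,0]],[0,[0,0,0],[0,0,0]],[0,[0,0,0],[0,0,0]]]' --squeeze 20

```text
time: 5.15
eef_pos: [0.5122, -0.28, 0.0056]
tcp_rot: [180.0, 0.0, 149.3]
wrist_force: [0.9, 1.5, 2.0]
grip_width: 0.0398
grasp_force: 20.0
```

Request:
arm_command --commands '[[0,[0,0,0],[0,0,-0.056]],[0,[0,0,0],[0,0,-0.056]],[0,[0,0,0],[0,0,-0.056]],[0,[0,0,0],[0,0,-0.056]],[0,[0,0,0],[0,0,-0.056]],[0,[0,0,0],[0,0,-0.056]],[0,[0,0,0],[0,0,-0.056]],[0,[0,0,0],[0,0,-0.057]],[0,[-4.5,4,0],[0,0,0]],[0,[-4.5,8,0],[0,0,0]],[0,[-4.6,8,0],[0,0,0]],[0,[0,0,0],[0,0,0]],[0,[0,0,0],[0,0,0]]]'

```text
time: 6.23
eef_pos: [0.5281, -0.2607, 0.0056]
tcp_rot: [180.0, 0.1, 175.0]
wrist_force: [3.0, 4.1, 4.6]
grip_width: 0.0398
grasp_force: 20.0
```

```bash
cat >> h.py <<'E'
S=np.array([.5473,-.0779,np.radians(-4.94)])
def st(p):
    c,s=np.cos(S[2]),np.sin(S[2]); d=np.asarray(p)[:2]-S[:2]; return 1000*np.array([c*d[0]+s*d[1],-s*d[0]+c*d[1]])
E
python3 - <<'E'
from h import *
p,R,s=tool(); print(p,s["tcp_rot"],s["time"],s["grip_width"],"tcp stand",st(p),s["wrist_force"])
im=cams.get_image("top")
q,e=fit(im,[.533,-.242,np.radians(-5)],0,.024,112,roi=45); print("blue top",st(q),np.degrees(q[2]),e)
im=cams.get_image("wrist")
cv2.imwrite("pics/f.png",cv2.resize(im["color"],(800,600))[:,:,::-1])
E
```

```text
[ 0.52810039 -0.26068204  0.00560186] [1.79962086e+02 7.69092327e-02 1.75002362e+02] 6.2333 0.039816095706086053 tcp stand [  -3.38847964 -183.75640502] [2.97707764 4.12677845 4.55908753]
blue top [  -0.8300267  -132.70144666] 18.3059756120037 7.443708980784697
```

View pics/f.png

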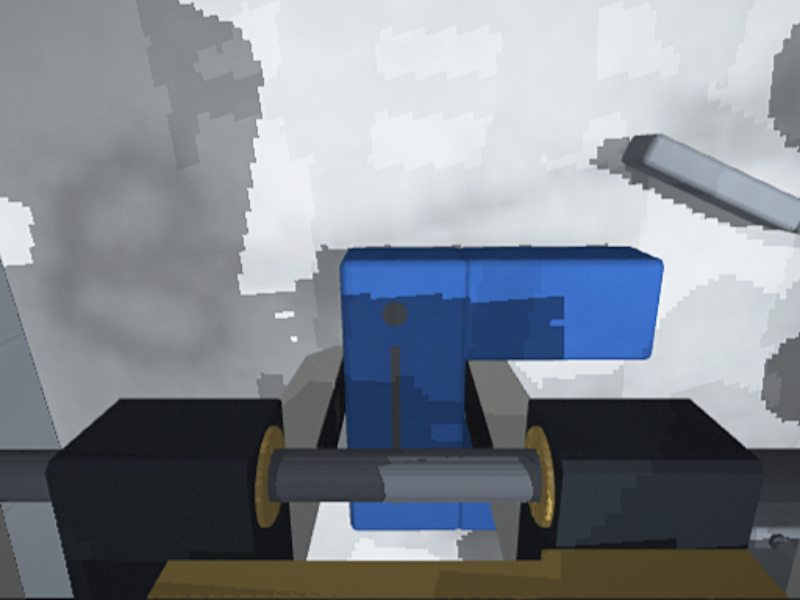

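The wrist view shows the blue weight held squarely and aligned: its near edge runs along row 262, with the far corner at (350,529). I'll check its pose from these edges.

```bash
python3 - <<'E'
from h import *
im=cams.get_image("wrist"); f=1/1.5625
for u,v in((345,262),(660,262),(350,529),(655,358),(468,358)): print(st(toz(im,u*f,v*f,.024)).round(1))
E
```

```text
[ -48.5 -201.6]
[ -48.5 -106.6]
[  48.6 -203.1]
[ -17.2 -103.8]
[ -17.2 -163.4]
```

Request:
arm_command --commands '[[0,[0,6,0],[0,0,0]],[0,[0,9,0],[0,0,0]],[0,[0,9,0],[0,0,0]],[0,[0,9,0],[0,0,0]],[0,[0,9,0],[0,0,0]],[0,[0,9,0],[0,0,0]],[0,[0,6,0],[0,0,0]]]'

```text
time: 6.97
eef_pos: [0.5324, -0.2044, 0.0056]
tcp_rot: [-179.9, 0.0, 175.0]
wrist_force: [0.2, -5.5, 5.1]
grip_width: 0.0401
grasp_force: 20.0
```

Request:
arm_command --commands '[[0,[0,9,0],[0,0,0]],[0,[0,9,0],[0,0,0]],[0,[0,9,0],[0,0,0]],[0,[0,9,0],[0,0,0]],[0,[0,9,0],[0,0,0]],[0,[0,6,0],[0,0,0]],[0,[0,0,0],[0,0,0]]]'

```text
time: 7.55
eef_pos: [0.5369, -0.1528, 0.0056]
tcp_rot: [180.0, 0.0, 175.0]
wrist_force: [0.3, 5.2, 7.5]
grip_width: 0.0396
grasp_force: 20.0
```

Request:
arm_command --commands '[[0.55,[0,0,0],[0,0,0]],[0.55,[0,0,0],[0,0,0]],[0.55,[0,0,0],[0,0,0]],[0.55,[0,0,-10],[0,0,0]],[0.55,[0,0,-30],[0,0,0]],[0.55,[0,0,-35],[0,0,0]],[0,[0,-22,0],[0,0,0]],[0,[0,-23,0],[0,0,0]],[0,[0,0,0],[0,0,0]],[0,[0,0,0],[0,0,0]],[0,[0,0,20],[0,0,0]],[0,[0,0,30],[0,0,0]],[0,[0,0,23],[0,0,0]],[0,[0,0,0],[0,0,0]],[0,[0,0,0],[0,0,0]]]'

```text
time: 8.8
eef_pos: [0.5323, -0.1979, 0.0068]
tcp_rot: [180.0, -0.1, 175.0]
wrist_force: [-0.5, 0.8, -0.2]
grip_width: 0.0009
grasp_force: 0.0
```

```bash
python3 - <<'E'
from h import *
p,R,s=tool(); print(p,s["tcp_rot"],s["time"],s["grip_width"],"tcp stand",st(p),s["wrist_force"])
im=cams.get_image("wrist"); f=1/1.5625
cv2.imwrite("pics/g.png",cv2.resize(im["color"],(800,600))[:,:,::-1])
E
```

```text
[ 0.53231321 -0.19788426  0.00676846] [ 1.79954060e+02 -1.23135683e-01  1.74989479e+02] 8.8 0.0008763357481753225 tcp stand [  -4.59897882 -120.82912112] [-0.52913424  0.84286916 -0.1717509 ]
```

View pics/g.png

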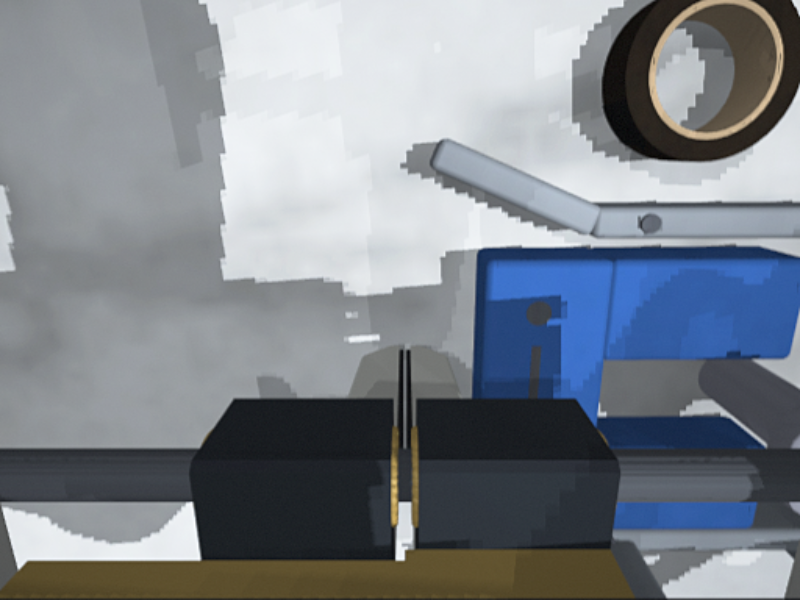

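The weight sits square in the lane with the spindle entering its slot, and the closed fingers are behind its plain edge. Pushing gently.

Request:
arm_command --commands '[[0,[-2,3,0],[0,0,0]],[0,[0,4,0],[0,0,0]],[0,[0,4,0],[0,0,0]],[0,[0,5,0],[0,0,0]],[0,[0,5,0],[0,0,0]],[0,[0,5,0],[0,0,0]],[0,[0,5,0],[0,0,0]],[0,[0,4,0],[0,0,0]],[0,[0,3,0],[0,0,0]],[0,[0,2,0],[0,0,0]],[0,[0,2,0],[0,0,0]]]'

```text
time: 9.77
eef_pos: [0.5391, -0.1571, 0.0083]
tcp_rot: [-179.9, 0.1, 175.0]
wrist_force: [-0.3, -6.6, 5.0]
grip_width: 0.0004
grasp_force: 3.1
```

```bash
python3 - <<'E'
from h import *
p,R,s=tool(); print("tcp stand",st(p),s["wrist_force"])
im=cams.get_image("wrist"); f=1/1.5625
g=cv2.cvtColor(im["color"],cv2.COLOR_RGB2HSV); m=(abs(g[...,0].astype(int)-112)<14)&(g[...,1]>110)&(g[...,2]>40)
for r in (180,190,200,215):
    x=np.nonzero(m[r])[0]; print(r,x.min(),st(toz(im,x.min()-.5,r,.024)))
E
```

```text
tcp stand [ -1.37973894 -79.65767653] [-0.33054499 -6.64006115  4.95657585]
180 287 [-39.65230813 -65.87729137]
190 287 [-34.5910872  -65.75845277]
200 286 [-29.43704388 -66.13114987]
215 286 [-21.52616762 -65.95228757]
```

Request:
arm_command --commands '[[0,[0,2,0],[0,0,0]],[0,[0,2,0],[0,0,0]],[0,[0,2,0],[0,0,0]],[0,[0,2,0],[0,0,0]],[0,[0,2,0],[0,0,0]],[0,[0,1,0],[0,0,0]],[0,[0,1,0],[0,0,0]],[0,[0,1,0],[0,0,0]],[0,[0,0.5,0],[0,0,0]]]'

```text
time: 10.57
eef_pos: [0.5401, -0.1438, 0.008]
tcp_rot: [-179.9, 0.1, 175.0]
wrist_force: [0.2, -5.2, 5.0]
grip_width: 0.0002
grasp_force: 3.0
```

Request:
arm_command --commands '[[0,[0,0.5,0],[0,0,0]],[0,[0,0.5,0],[0,0,0]]]'

```text
time: 10.73
eef_pos: [0.5402, -0.1428, 0.008]
tcp_rot: [-179.9, 0.1, 175.0]
wrist_force: [0.4, -5.9, 4.8]
grip_width: 0.0005
grasp_force: 3.0
```

Request:
arm_command --commands '[[0,[0,0.5,0],[0,0,0]],[0,[0,0.5,0],[0,0,0]]]'

```text
time: 10.9
eef_pos: [0.5403, -0.142, 0.008]
tcp_rot: [-179.9, 0.1, 175.0]
wrist_force: [-1.8, -10.6, 4.5]
grip_width: 0.0004
grasp_force: 5.4
```

Request:
arm_command --commands '[[0,[0,0.5,0],[0,0,0]],[0,[0,0.3,0],[0,0,0]]]'

```text
time: 11.07
eef_pos: [0.5403, -0.1419, 0.008]
tcp_rot: [-179.8, 0.1, 175.0]
wrist_force: [-1.1, -14.8, 3.4]
grip_width: 0.0004
grasp_force: 7.8
```

```bash
cat > be.py <<'E'
from h import *
p,R,s=tool(); print("tcp stand",st(p),s["wrist_force"])
im=cams.get_image("wrist")
g=cv2.cvtColor(im["color"],cv2.COLOR_RGB2HSV); m=(abs(g[...,0].astype(int)-112)<14)&(g[...,1]>110)&(g[...,2]>40)
for r in (180,190,200,215):
    x=np.nonzero(m[r])[0]; print(r,x.min(),st(toz(im,x.min()-.5,r,.024)))
E
python3 be.py
```

```text
tcp stand [ -1.5001484  -64.37997138] [ -1.05228824 -14.79595162   3.43634907]
180 287 [-39.83555142 -50.58154793]
190 286 [-34.78291982 -50.95226931]
200 286 [-29.63777322 -50.83692531]
215 286 [-21.74090506 -50.65989316]
```

Blue is home: the fingers have stopped, force is rising gently, and its edge is at about -50 mm. Now I'll back off and go to the brass.

Request:
arm_command --commands '[[0,[0,-3,0],[0,0,0]],[0,[0,-2,-12],[0,0,0]],[0,[0,0,-35],[0,0,0]],[0,[0,0,-36],[0,0,0]],[0,[0,25,0],[0,0,0]],[0,[0,36,0],[0,0,0]],[0,[0,36,0],[0,0,0]],[0,[0,36,0],[0,0,0]],[0,[0,36,0],[0,0,0]],[0,[0,36,0],[0,0,0]],[0,[0,36,0],[0,0,0]],[0,[0,34,0],[0,0,0]],[0,[0,8,20],[0,0,0]],[0,[0,0,10],[0,0,0]],[0,[0,0,0],[0,0,0]],[0,[0,0,0],[0,0,0]]]'

```text
time: 12.45
eef_pos: [0.5639, 0.1355, 0.0601]
tcp_rot: [-180.0, -0.1, 175.0]
wrist_force: [1.0, -0.2, 1.0]
grip_width: 0.0005
grasp_force: 0.0
```

```bash
python3 - <<'E'
from h import *
p,R,s=tool(); print(p,s["tcp_rot"],s["time"],"tcp stand",st(p),s["wrist_force"])
im=cams.get_image("wrist")
cv2.imwrite("pics/i.png",cv2.resize(im["color"],(800,600))[:,:,::-1])
g=cv2.cvtColor(im["color"],cv2.COLOR_RGB2HSV); m=(abs(g[...,0].astype(int)-22)<12)&(g[...,1]>110)&(g[...,2]>60)
m[250:]=0
for r in (150,165,180,200,215):
    x=np.nonzero(m[r])[0]; print(r,x.max() if len(x) else None,st(toz(im,x.max()+.5,r,.0455)) if len(x) else 0)
im=cams.get_image("top")
q,e=fit(im,[.5473,-.0779,np.radians(-5)],0,.024,112,roi=45); print("blue top",st(q),np.degrees(q[2]),e)
E
```

```text
[0.56387257 0.13550238 0.06013155] [-1.79977079e+02 -7.29479286e-02  1.74953028e+02] 12.45 tcp stand [ -1.86559992 214.03678563] [ 0.96400794 -0.24674392  1.04668587]
150 211 [-49.75613591 187.48313787]
165 212 [-41.0547382  187.69470029]
180 212 [-32.12135169 187.32785102]
200 213 [-19.83144826 187.41785229]
215 214 [-10.3172509  187.63824165]
blue top [ 1.43709556 -0.31338705] -5.087443842798342 0.06704144706140258
```

View pics/i.png

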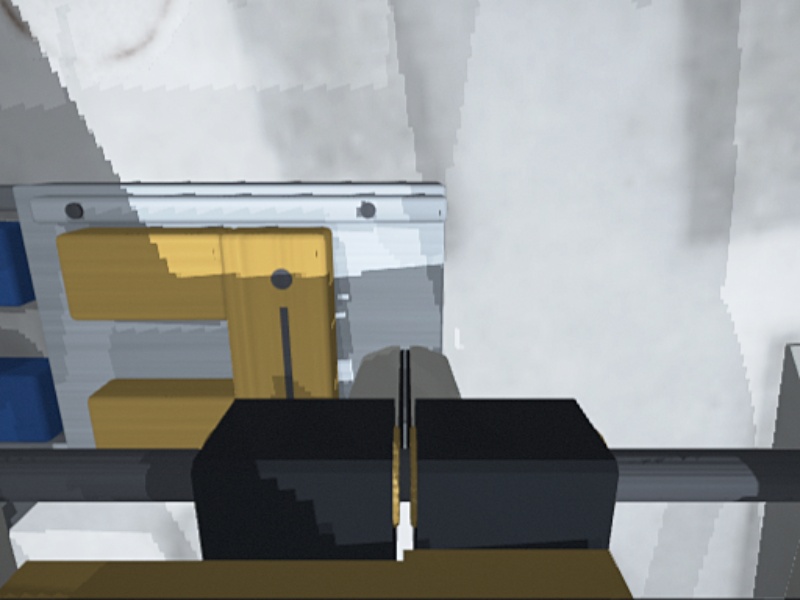

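Request:
arm_command --commands '[[0,[-1,0,14],[0,0,0]],[0,[-1,0,14],[0,0,0]],[0,[0,-4,0],[0,0,0]],[0,[0,-4,0],[0,0,0]],[0,[0,-4,0],[0,0,0]],[0,[0,-5,0],[0,0,0]],[0,[0,-6,0],[0,0,0]],[0,[0,-6,0],[0,0,0]],[0,[0,-6,0],[0,0,0]],[0,[0,-6,0],[0,0,0]],[0,[0,-6,0],[0,0,0]],[0,[0,-6,0],[0,0,0]],[0,[0,-6,0],[0,0,0]],[0,[0,-6,0],[0,0,0]]]'

```text
time: 13.72
eef_pos: [0.5606, 0.0707, 0.0323]
tcp_rot: [180.0, 0.0, 175.0]
wrist_force: [1.3, 3.8, 3.2]
grip_width: 0.0009
grasp_force: 1.6
```

Request:
arm_command --commands '[[0,[0,-6,0],[0,0,0]],[0,[0,-6,0],[0,0,0]],[0,[0,-6,0],[0,0,0]],[0,[0,-6,0],[0,0,0]],[0,[0,-6,0],[0,0,0]],[0,[0,-6,0],[0,0,0]],[0,[0,-6,0],[0,0,0]],[0,[0,-5,0],[0,0,0]],[0,[0,-5,0],[0,0,0]],[0,[0,-4,0],[0,0,0]]]'

```text
time: 14.55
eef_pos: [0.5554, 0.0148, 0.0318]
tcp_rot: [-180.0, -0.0, 175.0]
wrist_force: [0.1, 0.8, -1.2]
grip_width: 0.0002
grasp_force: 0.6
```

```bash
cat > br.py <<'E'
from h import *
p,R,s=tool(); print(p,s["tcp_rot"],s["time"],"tcp stand",st(p),s["wrist_force"])
im=cams.get_image("wrist")
g=cv2.cvtColor(im["color"],cv2.COLOR_RGB2HSV); m=(abs(g[...,0].astype(int)-22)<12)&(g[...,1]>110)&(g[...,2]>60)
m[250:]=0
for r in (165,180,200,215):
    x=np.nonzero(m[r])[0]; print(r,x.max() if len(x) else None,st(toz(im,x.max()+.5,r,.0445)) if len(x) else 0)
E
python3 br.py
```

```text
[0.55538444 0.01484583 0.03182811] [-1.79987442e+02 -3.70312109e-02  1.74962110e+02] 14.55 tcp stand [6.78326292e-02 9.30974898e+01] [ 0.13210969  0.77825112 -1.19598475]
165 231 [-44.90590454  80.09394318]
180 231 [-37.32722747  79.90762724]
200 232 [-26.90025513  80.15567781]
215 232 [-18.82793771  79.96420301]
```

Request:
arm_command --commands '[[0,[0,-4,0],[0,0,0]],[0,[0,-4,0],[0,0,0]],[0,[0,-4,0],[0,0,0]],[0,[0,-3,0],[0,0,0]],[0,[0,-3,0],[0,0,0]],[0,[0,-2,0],[0,0,0]],[0,[0,-2,0],[0,0,0]],[0,[0,-1,0],[0,0,0]],[0,[0,-1,0],[0,0,0]],[0,[0,-1,0],[0,0,0]],[0,[0,-0.5,0],[0,0,0]],[0,[0,-0.5,0],[0,0,0]]]'

```text
time: 15.6
eef_pos: [0.5534, -0.0104, 0.0322]
tcp_rot: [180.0, 0.0, 175.0]
wrist_force: [-0.3, 2.2, -0.3]
grip_width: 0.0007
grasp_force: 1.0
```

Request:
arm_command --commands '[[0,[0,-0.5,0],[0,0,0]],[0,[0,-0.5,0],[0,0,0]],[0,[0,-0.5,0],[0,0,0]]]'

```text
time: 15.85
eef_pos: [0.5533, -0.0119, 0.0322]
tcp_rot: [180.0, 0.0, 175.0]
wrist_force: [0.7, 2.5, 0.9]
grip_width: 0.0006
grasp_force: 1.0
```

```bash
python3 br.py
```

```text
[ 0.55327949 -0.01190702  0.03217954] [1.79998707e+02 3.32361749e-03 1.74973621e+02] 15.85 tcp stand [ 0.27445682 66.26274772] [0.66307858 2.4670088  0.85532845]
165 231 [-44.64627817  53.23677642]
180 231 [-37.05070676  53.05139351]
200 232 [-26.59978851  53.30177263]
215 232 [-18.50825555  53.11129356]
```

Request:
arm_command --commands '[[0,[0,-0.5,0],[0,0,0]],[0,[0,-0.5,0],[0,0,0]],[0,[0,-0.5,0],[0,0,0]],[0,[0,-0.5,0],[0,0,0]]]'

```text
time: 16.23
eef_pos: [0.5532, -0.0134, 0.0322]
tcp_rot: [179.9, 0.0, 175.0]
wrist_force: [0.2, 11.2, 1.5]
grip_width: 0.0007
grasp_force: 5.3
```

Request:
arm_command --commands '[[0,[0,-0.5,0],[0,0,0]],[0,[0,-0.5,0],[0,0,0]]]'

```text
time: 16.4
eef_pos: [0.5531, -0.0135, 0.0323]
tcp_rot: [179.8, 0.0, 175.0]
wrist_force: [1.6, 18.9, 0.4]
grip_width: 0.0006
grasp_force: 8.9
```

Request:
arm_command --commands '[[0,[0,-0.5,0],[0,0,0]],[0,[0,-0.5,0],[0,0,0]]]'

```text
time: 16.57
eef_pos: [0.5531, -0.0137, 0.0323]
tcp_rot: [179.7, 0.0, 175.0]
wrist_force: [2.0, 25.5, 1.6]
grip_width: 0.0001
grasp_force: 12.5
```

Brass is home too, with the fingers stopped at 64.5 mm, matching the blue side. Now up for a look at both weights and the keeper.

Request:
arm_command --commands '[[0,[0,3,0],[0,0,0]],[0,[0,3,-12],[0,0,0]],[0,[0,0,-38],[0,0,0]],[0,[0,0,-38],[0,0,0]],[0,[0,0,-38],[0,0,0]],[0,[2,-15,-38],[0,0,0]],[0,[10,-25,-30],[0,0,0]],[0,[10,-29,-15],[0,0,0]],[0,[0,0,0],[0,0,0]],[0,[0,0,0],[0,0,0]]]'

```text
time: 17.4
eef_pos: [0.5253, -0.0778, 0.243]
tcp_rot: [-180.0, 0.1, 174.8]
wrist_force: [-0.5, -0.6, -0.7]
grip_width: 0.0008
grasp_force: 0.0
```

```bash
python3 - <<'E'
from h import *
p,R,s=tool(); print(p,s["tcp_rot"],s["time"],"tcp stand",st(p))
im=cams.get_image("wrist")
c=cv2.resize(im["color"],(800,600),interpolation=cv2.INTER_CUBIC)[:,:,::-1].copy()
cs,sn=np.cos(S[2]),np.sin(S[2])
def W(X): X=np.array(X)/1000.; X[:,:2]=X[:,:2]@np.array([[cs,sn],[-sn,cs]])+S[:2]; return X
for th,col in((1.9,(0,255,0)),(2.0,(255,255,0)),(2.1,(255,0,255))):
    q=lambda r,n,y:[68-r*np.cos(th)+n*np.sin(th),y,63+r*np.sin(th)+n*np.cos(th)]
    u=proj(im,W([q(125,0,-60),q(125,0,60)]))*1.5625; cv2.polylines(c,[u.astype(int)],False,col,1)
    u=proj(im,W([q(80,0,-60),q(80,0,60)]))*1.5625; cv2.polylines(c,[u.astype(int)],False,col,1)
for y0,z in((-50,24),(50,44)):
    u=proj(im,W([[-50,y0,z],[50,y0,z]]))*1.5625; cv2.polylines(c,[u.astype(int)],False,(0,0,0),1)
cv2.imwrite("pics/j.png",c)
E
```

```text
[ 0.5252749  -0.07784803  0.24303829] [-1.79959678e+02  1.42226790e-01  1.74840767e+02] 17.4 tcp stand [-21.94775707  -1.84486365]
```

View pics/j.png

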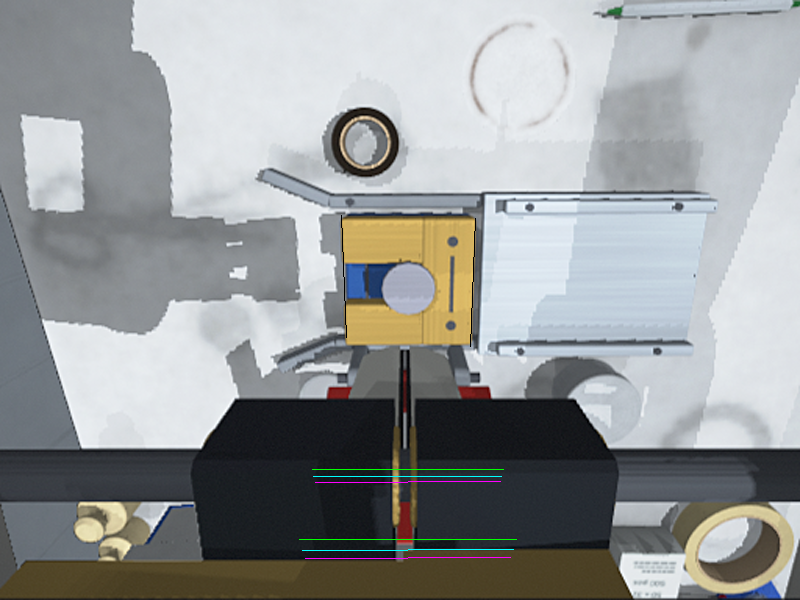

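Brass sits squarely home and blue's edge matches under it at column 343. The keeper is hidden behind the gripper here, so I'll take its lean from the earlier wrist picture and the top view.

```bash
python3 - <<'E'
from h import *
w=np.load("w1.npz"); im={k:w[k] for k in w}
cs,sn=np.cos(S[2]),np.sin(S[2])
def W(X): X=np.array(X)/1000.; X[:,:2]=X[:,:2]@np.array([[cs,sn],[-sn,cs]])+S[:2]; return X
sc=cams.get_image("scene"); tp=cams.get_image("top")
hs=cv2.cvtColor(sc["color"],cv2.COLOR_RGB2HSV)
for th in np.arange(1.85,2.25,.05):
    q=lambda r,n,y:[68-r*np.cos(th)+n*np.sin(th),y,63+r*np.sin(th)+n*np.cos(th)]
    X=W([q(125,0,-60),q(125,0,60),q(80,0,-35),q(125,5,-60),q(125,5,60),q(125,-40,-60),q(125,-40,60)])
    print(round(th,2),(proj(im,X)*1.5625)[[0,1,2,3,4,5,6]].round(0).tolist(),"SC",(proj(sc,X)[[0,1,5]]*1.5625).round(0).tolist(),"T",(proj(tp,X)[[0,1,5,6]]*1.5625).round(0).tolist())
E
```

```text
1.85 [[426.0, 519.0], [602.0, 531.0], [458.0, 466.0], [425.0, 523.0], [600.0, 535.0], [432.0, 480.0], [620.0, 494.0]] SC [[503.0, 213.0], [430.0, 194.0], [490.0, 215.0]] T [[492.0, 230.0], [404.0, 224.0], [491.0, 257.0], [401.0, 250.0]]
1.9 [[425.0, 524.0], [599.0, 536.0], [457.0, 470.0], [424.0, 528.0], [597.0, 540.0], [431.0, 489.0], [618.0, 503.0]] SC [[505.0, 213.0], [432.0, 194.0], [492.0, 213.0]] T [[492.0, 226.0], [404.0, 220.0], [492.0, 252.0], [402.0, 246.0]]
1.95 [[424.0, 529.0], [596.0, 541.0], [457.0, 473.0], [423.0, 532.0], [594.0, 544.0], [430.0, 498.0], [616.0, 511.0]] SC [[507.0, 213.0], [435.0, 194.0], [495.0, 212.0]] T [[492.0, 223.0], [404.0, 217.0], [492.0, 247.0], [402.0, 241.0]]
2.0 [[423.0, 533.0], [594.0, 545.0], [456.0, 476.0], [422.0, 536.0], [591.0, 548.0], [429.0, 506.0], [614.0, 519.0]] SC [[509.0, 213.0], [437.0, 195.0], [497.0, 211.0]] T [[492.0, 219.0], [405.0, 213.0], [492.0, 242.0], [402.0, 236.0]]
2.05 [[422.0, 537.0], [591.0, 548.0], [455.0, 478.0], [421.0, 540.0], [588.0, 551.0], [428.0, 513.0], [611.0, 526.0]] SC [[511.0, 213.0], [439.0, 195.0], [499.0, 210.0]] T [[492.0, 216.0], [405.0, 210.0], [492.0, 238.0], [403.0, 232.0]]
2.1 [[421.0, 540.0], [588.0, 551.0], [454.0, 480.0], [421.0, 542.0], [585.0, 554.0], [427.0, 520.0], [608.0, 533.0]] SC [[513.0, 214.0], [441.0, 196.0], [502.0, 209.0]] T [[492.0, 212.0], [405.0, 206.0], [492.0, 233.0], [403.0, 227.0]]
2.15 [[420.0, 543.0], [585.0, 554.0], [454.0, 482.0], [420.0, 544.0], [583.0, 556.0], [426.0, 526.0], [605.0, 539.0]] SC [[514.0, 215.0], [443.0, 197.0], [504.0, 208.0]] T [[492.0, 209.0], [405.0, 203.0], [493.0, 229.0], [404.0, 223.0]]
2.2 [[420.0, 545.0], [582.0, 556.0], [453.0, 484.0], [419.0, 546.0], [580.0, 557.0], [425.0, 532.0], [603.0, 544.0]] SC [[516.0, 216.0], [445.0, 198.0], [506.0, 208.0]] T [[491.0, 206.0], [406.0, 201.0], [493.0, 225.0], [404.0, 219.0]]
```

Both views put the keeper at about 1.9 rad. I'll go over its top and down behind the bar.

Request:
arm_command --commands '[[0,[-25,2,0],[0,0,0]],[0,[-35,0,0],[0,0,0]],[0,[-35,0,0],[0,0,0]],[0,[-35,0,0],[0,0,0]],[0,[-29,0,0],[0,0,0]],[0,[0,0,0],[0,0,0]],[0,[0,0,25],[0,0,0]],[0,[0,0,25],[0,0,0]],[0,[0,0,25],[0,0,0]],[0,[0,0,13],[0,0,0]],[0,[0,0,0],[0,0,0]],[0,[0,0,0],[0,0,0]]]'

```text
time: 18.55
eef_pos: [0.6839, -0.0882, 0.1531]
tcp_rot: [180.0, -0.1, 175.0]
wrist_force: [-0.0, -0.0, -0.3]
grip_width: 0.0007
grasp_force: 0.0
```

```bash
python3 - <<'E'
from h import *
p,R,s=tool(); print(p,s["tcp_rot"],s["time"],"tcp stand",st(p),s["wrist_force"])
im=cams.get_image("scene"); cv2.imwrite("pics/k.png",cv2.resize(im["color"][80:240,200:400],(800,640)[:2],interpolation=cv2.INTER_CUBIC)[:600,:,::-1])
E
```

```text
[ 0.68386087 -0.08816646  0.15308088] [ 1.79996001e+02 -6.42593590e-02  1.75000357e+02] 18.55 tcp stand [136.93767315   1.53127155] [-0.01173663 -0.02312917 -0.32254307]
```

View pics/k.png

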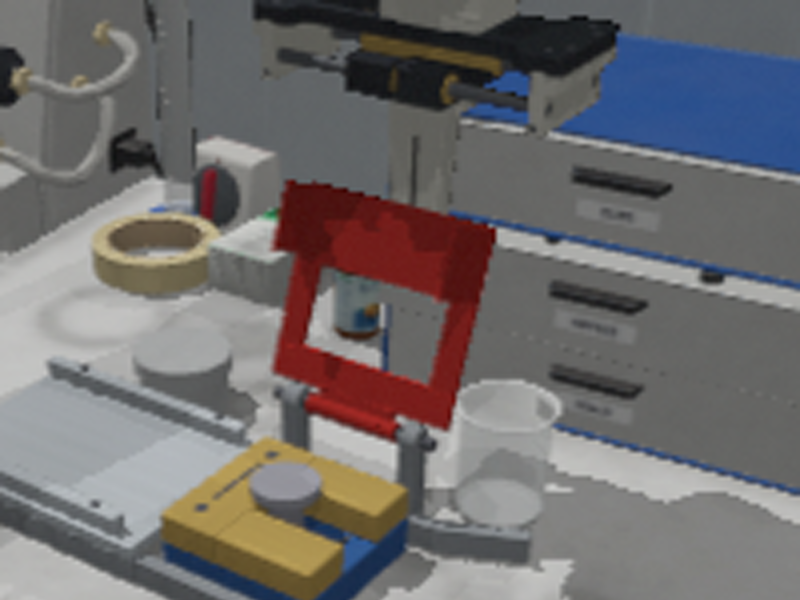

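The fingers are behind the bar, clear of the cabinet and beaker, and both weights are stacked home. Swinging the keeper over.

Request:
arm_command --commands '[[0,[5,-1,0],[0,0,0]],[0,[5,0,-1],[0,0,0]],[0,[6,0,-2],[0,0,0]],[0,[6,0,-2],[0,0,0]],[0,[7,0,-2],[0,0,0]],[0,[7,0,-2],[0,0,0]],[0,[7,0,-2],[0,0,0]],[0,[7,0,-2],[0,0,0]],[0,[7,0,-2],[0,0,0]]]'

```text
time: 19.35
eef_pos: [0.6263, -0.0846, 0.1681]
tcp_rot: [180.0, -0.0, 175.0]
wrist_force: [2.6, 0.3, -1.4]
grip_width: 0.0003
grasp_force: 1.2
```

Request:
arm_command --commands '[[0,[6,0,0],[0,0,0]],[0,[6,0,0],[0,0,0]],[0,[6,0,1],[0,0,0]],[0,[7,0,1],[0,0,0]],[0,[7,0,2],[0,0,0]],[0,[7,0,2],[0,0,0]],[0,[7,0,3],[0,0,0]],[0,[6,0,3],[0,0,0]],[0,[6,0,3],[0,0,0]]]'

```text
time: 20.1
eef_pos: [0.5687, -0.0795, 0.1527]
tcp_rot: [-180.0, -0.0, 175.0]
wrist_force: [2.9, 0.3, -0.2]
grip_width: 0.0007
grasp_force: 0.8
```

```bash
cat > ke.py <<'E'
from h import *
p,R,s=tool(); print("tcp stand",st(p),p[2]*1000,s["time"],s["wrist_force"])
cs,sn=np.cos(S[2]),np.sin(S[2])
def W(X): X=np.array(X)/1000.; X[:,:2]=X[:,:2]@np.array([[cs,sn],[-sn,cs]])+S[:2]; return X
sc=cams.get_image("scene"); hs=cv2.cvtColor(sc["color"],cv2.COLOR_RGB2HSV)
m=((hs[...,0]<8)|(hs[...,0]>172))&(hs[...,1]>150)&(hs[...,2]>50); k=np.zeros_like(m); k[90:230,258:345]=1; m&=k
M=cv2.morphologyEx(m.astype(np.uint8),cv2.MORPH_OPEN,np.ones((2,2)))
def sil(th):
    q=lambda r,n,y:[68-r*np.cos(th)+n*np.sin(th),y,63+r*np.sin(th)+n*np.cos(th)]
    I=np.zeros((384,512),np.uint8)
    for A in ([(0,0),(125,0),(125,5),(0,5)],):
        for n in (0,5):
            o=[q(8,n,-60),q(125,n,-60),q(125,n,60),q(8,n,60)]; cv2.fillPoly(I,[proj(sc,W(o)).round().astype(int)],1)
    for n in (5,):
        o=[q(25,n,-38),q(80,n,-38),q(80,n,38),q(25,n,38)]; cv2.fillPoly(I,[proj(sc,W(o)).round().astype(int)],0)
    for y in(-60,60):
        o=[q(80,0,y),q(125,0,y),q(125,-39,y),q(80,-39,y)]; cv2.fillPoly(I,[proj(sc,W(o)).round().astype(int)],1)
    return I
r=sorted(((sil(t)&M).sum()/(sil(t)|M).sum(),round(t,2)) for t in np.arange(-.1,2.2,.05))[::-1][:3]; print("keeper",r,"area",M.sum())
E
python3 ke.py
```

```text
tcp stand [21.43783592  0.20213377] 152.7466421909238 20.1 [ 2.88845789  0.32997572 -0.18980823]
keeper [(np.float64(0.5599415204678363), np.float64(0.95)), (np.float64(0.559025133282559), np.float64(0.9)), (np.float64(0.4714475431606906), np.float64(1.0))] area 881
```

Request:
arm_command --commands '[[0,[5.2,0,3.7],[0,0,0]],[0,[5.2,0,3.7],[0,0,0]],[0,[5.2,0,3.7],[0,0,0]],[0,[4.8,0,5.2],[0,0,0]],[0,[4.8,0,5.2],[0,0,0]],[0,[4.8,0,5.2],[0,0,0]],[0,[3.6,0,6],[0,0,0]],[0,[3.6,0,6],[0,0,0]],[0,[3.6,0,6],[0,0,0]],[0,[2.4,0,5],[0,0,0]],[0,[2.4,0,5],[0,0,0]]]'

```text
time: 21.07
eef_pos: [0.5237, -0.0756, 0.0978]
tcp_rot: [180.0, -0.0, 175.0]
wrist_force: [2.1, -0.1, 1.3]
grip_width: 0.0002
grasp_force: 0.5
```

```bash
python3 ke.py
```

```text
tcp stand [-23.70890495   0.29087092] 97.84562329501779 21.0667 [ 2.08350987 -0.13482293  1.33516613]
keeper [(np.float64(0.4118486795146324), np.float64(0.25)), (np.float64(0.3973313565604151), np.float64(0.3)), (np.float64(0.3694937541091387), np.float64(0.2))] area 696
```

Request:
arm_command --commands '[[0,[2,0,4],[0,0,0]],[0,[1.5,0,4],[0,0,0]],[0,[1,0,4],[0,0,0]],[0,[1,0,4],[0,0,0]],[0,[0.5,0,4],[0,0,0]],[0,[0,0,4],[0,0,0]]]'

```text
time: 21.62
eef_pos: [0.5178, -0.0751, 0.074]
tcp_rot: [-180.0, -0.0, 175.0]
wrist_force: [-0.7, 0.2, 0.9]
grip_width: 0.0006
grasp_force: 0.5
```

Request:
arm_command --commands '[[0,[0,0,2],[0,0,0]],[0,[0,0,2],[0,0,0]],[0,[0,0,1],[0,0,0]]]'

```text
time: 21.87
eef_pos: [0.5179, -0.075, 0.0691]
tcp_rot: [180.0, -0.0, 175.0]
wrist_force: [-0.8, -0.2, 1.2]
grip_width: 0.0007
grasp_force: 0.4
```

Request:
arm_command --commands '[[0,[0,0,1],[0,0,0]],[0,[0,0,1],[0,0,0]],[0,[0,0,0.5],[0,0,0]]]'

```text
time: 22.12
eef_pos: [0.518, -0.0751, 0.0669]
tcp_rot: [-180.0, 0.0, 175.0]
wrist_force: [-0.8, 0.1, 0.1]
grip_width: 0.0004
grasp_force: 0.4
```

Request:
arm_command --commands '[[0,[0,0,1],[0,0,0]],[0,[0,0,1],[0,0,0]]]'

```text
time: 22.28
eef_pos: [0.5182, -0.0751, 0.0656]
tcp_rot: [-180.0, 0.0, 175.0]
wrist_force: [-8.9, 1.7, 18.1]
grip_width: 0.0006
grasp_force: 9.5
```

```bash
python3 ke.py
```

```text
tcp stand [-29.25358428   0.28972732] 65.61224244135931 22.2833 [-8.88633046  1.69252097 18.12246085]
keeper [(np.float64(0.42125550660792954), np.float64(-0.05)), (np.float64(0.4147121535181237), np.float64(-0.1)), (np.float64(0.3980263157894737), np.float64(0.0))] area 907
```

The keeper met a firm stop at 65.6 mm, which is the shut height (hinge height plus half the plate). Pressing slightly more, then lifting clear.

Request:
arm_command --commands '[[0,[0,0,0.5],[0,0,0]],[0,[0,0,0],[0,0,0]]]'

```text
time: 22.5
eef_pos: [0.5181, -0.0751, 0.0656]
tcp_rot: [-180.0, 0.0, 175.0]
wrist_force: [-6.9, 2.1, 13.8]
grip_width: 0.0005
grasp_force: 7.0
```

Request:
arm_command --commands '[[0,[0,0,-5],[0,0,0]],[0,[0,0,-20],[0,0,0]],[0,[0,0,-35],[0,0,0]],[0,[0,0,-35],[0,0,0]],[0,[0,0,-35],[0,0,0]],[0,[35,0,-10],[0,0,0]],[0,[35,0,0],[0,0,0]],[0,[0,0,0],[0,0,0]],[0,[0,0,0],[0,0,0]]]'

```text
time: 23.25
eef_pos: [0.4477, -0.0689, 0.2053]
tcp_rot: [-180.0, 0.1, 175.0]
wrist_force: [0.1, 0.5, 0.5]
grip_width: 0.0005
grasp_force: 0.0
```

```bash
python3 ke.py; python3 - <<'E'
from h import *
top=cams.get_image("top"); sc=cams.get_image("scene")
for n,im in(("top",top),("scene",sc)):
    for l in["beaker","tin","black_tape"]:
        r=cams.regions_of(im,l); r and print(n,l,round(r[0]["p"],2),np.round(r[0]["rect"]))
w=cams.get_image("wrist"); hs=cv2.cvtColor(w["color"],cv2.COLOR_RGB2HSV)
m=((hs[...,0]<8)|(hs[...,0]>172))&(hs[...,1]>150)&(hs[...,2]>50); ys,xs=np.nonzero(m); print(xs.min(),xs.max(),ys.min(),ys.max())
# red front bar edge, top face z=.0655, expected stand x=-57
c=(xs.min()+xs.max())//2; print("bar front edge",st(toz(w,c,np.nonzero(m[:,c])[0].min()-.5,.0655)), "corners", st(toz(w,xs.min()-.5,ys.min()+12,.0655)),st(toz(w,xs.max()+.5,ys.min()+12,.0655)))
E
```

```text
tcp stand [-100.05138584    0.38784147] 205.3320359871883 23.25 [0.07573996 0.45451312 0.48062893]
keeper [(np.float64(0.49436997319034853), np.float64(-0.05)), (np.float64(0.483402489626556), np.float64(-0.1)), (np.float64(0.46751863684771033), np.float64(0.0))] area 1113
top beaker 0.89 [313. 156.  25.  30.]
top tin 0.79 [222. 152.  22.  24.]
top black_tape 0.65 [258. 195. 136.  55.]
scene beaker 0.62 [327. 192.  32.  42.]
scene tin 0.55 [246. 171.  27.  16.]
scene black_tape 0.8 [254. 250.  20.  23.]
201 316 204 324
bar front edge [-58.44619981  -0.16799282] corners [-59.02462489 -58.73998187] [-58.9554073   59.40773185]
```

The keeper is shut (front edge at -58 mm, expected -57), the bystanders haven't moved, and the arm is clear. Handing in.

```bash
python3 -c "
from h import *
print(arm.sign_off())"
```

```text
the job is handed in; nothing more can be done
None
```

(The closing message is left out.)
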